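# Open the blue-light viewer and load a culture dish

## Task

Load the culture dish into the blue-light viewer with the fingertips or the outside of the fingers only: nothing is gripped or lifted. First press the raised end of the lamp rocker fully down to switch the lamp off, then push the amber shield up and back by its grab bar, past its balance point, so that it swings onto its stop and stays up by itself. Last, slide the dish along its guide onto the window until it rests against the end stop, and leave the viewer open with the lamp off and the two bottles and the marker undisturbed.

Things in the scene. Friction and masses are not known exactly. Their poses are not given: they have to be found in the camera images.
- viewer: white bench instrument, fixed, heavy; origin on the worktop, x from its front (robot side) to its back, y to its left, z up. Housing x -85 to 85, y -165 to 175 mm, flat deck at z = 75 mm; front console with the rocker x -130 to -80, y 59 to 175, top z = 67 mm. On the deck a dish guide 91 mm wide along y, centred at x = -10 mm, rails 5 mm high, open to the left (y = 175 mm)
- window_centre (a point): point on the blue window at deck height (x -10, y -57, z 75 mm in the viewer's frame): where the centre of the dish's underside is when the dish is home against the end stop, a 10 mm high rail that closes the guide on the right (face at y = -100 mm)
- culture_dish: round clear lidded culture dish, 89 mm across (86 mm at the wall below the lid), 15 mm high, loose and light (under 50 g), lying flat in the guide on the left part of the deck, outside the closed shield. Origin at the centre of its underside, z up. The shield's left cheek blocks its way until the shield is up
- lamp_switch (a joint): lamp rocker, a black paddle 46 mm long (along the viewer's y) and 26 mm wide on the console, pivoting at its middle about the viewer's x: +0.20 rad = on (left end with the green mark up), -0.20 rad = off (left end down). About 2 N pressed down at the end tips it; it stays where it is put
- switch_raised_end (a point): point on the top face of the rocker's left (green) half, 17 mm left of the pivot (pivot at x = -107, y = 120, z = 77.5 mm in the viewer's frame); it goes down about 7 mm from on to off
- shield (a joint): angle of the amber shield, a wedge hood with grey cheeks, about its hinge: 0 = closed (over the window), 1.40 = back on its stop. A counterweight bar behind the hinge makes it balance at about 0.7 rad: released below that it falls shut, beyond it swings, damped, to the stop in about a second and stays. The pane's lower edge then comes up in front of the bar; a finger there leaves upward
- shield_hinge (a point): middle of the shield's hinge line, at the rear of the deck (x = 75, y = -60, z = 95 mm in the viewer's frame); the line runs along the viewer's y. Closed, the 200 mm wide amber pane slopes from the deck's front edge (80 mm in front of the viewer's origin) up to a top edge 30 mm in front of and 120 mm above the hinge
- bar_centre (a point): centre of the shield's grab bar: steel, 12 mm thick, 112 mm long along the viewer's y, a leg at each end, standing 46 mm off the sloping pane. Closed, it is 102 mm in front of the hinge and 112 mm above it (207 mm above the worktop), free in front and above. It turns with the shield, moving up and back; 3 to 5 N to the back starts it
- ethanol: bystander: small bottle with a blue cap, 56 mm across, 104 mm high, standing behind the left part of the viewer; origin at the centre of its underside
- reagent: bystander: small white bottle, 31 mm across, 66 mm high, standing at the viewer's left end; origin at the centre of its underside
- marker: bystander: black marker, 13 x 130 x 16 mm, lying on the worktop in front of the viewer's right part; origin at the centre of its underside
Things that resemble listed ones, but are neither listed nor needed, are in the scene too. Leave any pink look-alike of the culture_dish alone.

How it is judged:
By the outcome, as a careful person would: the job done as asked, in the order asked, and still so for the second after the job is handed in, with the robot touching nothing.
It also fails if it takes over 58 s, if anything falls off the work surface, if the arm or the gripper's body presses on something with over 40 N, if the wrist force passes 120 N, or if a joint passes its speed limit or range.

## Robot

A 6-joint arm with a two-finger parallel gripper is mounted at the origin on a cart in front of the work surface, level with it; the furniture and walls round the work are solid. World frame = base frame: x ahead of the robot, y to its left, z up, the work surface at z = 0. Lengths are in m, angles in rad, forces in N, time in s.
With the tool pointing down it reaches from about 0.275 to 0.75 m from the base axis. Payload 10.2 kg.
Tool frame: the origin (TCP) lies midway between the tips of the shut fingers; the grasp point (between the pads) lies 19 mm behind it (env.hold_point_z is the distance from the TCP to the grasp point, in m); z points along the fingers, y is the line along which they close (so a half turn about z gives the same grasp; the last joint's range is limited). The gripper opens to 85 mm and grips with 20 to 120 N. Pads are 22 mm wide; open, the fingers measure 114 mm over their backs; the gripper's body (76 mm by 85 mm) begins 54 mm behind the grasp point. The pads swing forward as they close: fully open they stand 13 mm farther back than shut.
Start: joints at [0.995, 0.313, 1.498, -0, 1.331, -0.223], TCP at [0.181, 0.493, 0.231] pointing down, gripper open.
Joint ranges: [-2.94, 2.94], [-0.97, 2.17], [0.19, 2.56], [-1.23, 4.37], [0.02, 3.11], [-2.88, 2.88]. Speed limits (rad/s): [2.39, 2.39, 3.01, 3.14, 3.14, 3.14].

## Interface

Orientations are given as a unit quaternion [x, y, z, w].
In Python, from bench import env, kinematics, monitor, eyes, job gives the robot as it stands. The module is installed in compiled form; this text tells all that it offers. Calls block until the motion is done:
- env.reach(position, orientation): joint-space move of the TCP to a pose.
- env.movel(position, velocity=0.15, frame=None, guard=None): straight line of the TCP; frame=None keeps the orientation; velocity is the mean speed in m/s. With guard (N) it stops when the force on the tool has changed by that much, and returns True; else False.
- env.set_joints(angles): joint-space move.
- env.release() and env.close_gripper(effort=None): open the fingers fully, or close them until they stop; effort is the grip in N (None keeps the last).
- env.hold(seconds).
- kinematics.ik(position, orientation): joint angles nearest the present ones, or None.
- monitor.sense(): the state.
- eyes.grab_frame(name): name is "scene" or "side" or "wrist"; returns a dict with "frame" (420x560x3 uint8, red, green, blue), "mtx" (3x3 intrinsics, pixels), "k1" (the pictures are not rectified: a ray, as slopes to the right and down, at radius r is drawn at 1 + k1 r^2 times it, then the intrinsics apply), "view" (4x4, takes a point from world to camera coordinates). Camera axes: x right, y down, z forward; pixel columns grow to the right and rows downward; lengths in m; the calibration is good to about 2 mm. A picture is of the moment at which its call begins. There is no depth.
A pose or a line that the arm cannot do raises env.MotionError and nothing moves.
- job.hand_in(): hands the job in; it is judged then, once.
The state is a dict: "clock": time; "joints": joint angles; "qvel": joint speeds; "joint_efforts": joint torques, N m; "position": TCP position; "ee_rot": TCP orientation; "contact_force": force on the tool from outside, world axes, zero at the start; "ft_torque": the same for the moment, N m; "finger_gap": opening from 0.0 (shut) to 1.0 (fully open); "gripper_force": force on a finger pad.
Only numpy, scipy, OpenCV 4.12 (cv2) and the standard library are available. Lean on these libraries where they do the work, as an engineer would, in place of code of your own. Each camera call takes 0.05 s, during which the arm holds its last target. There are 200 camera calls.

## Working session

There is one attempt and no reset: what is moved stays moved. The work goes in short steps, each a Python script; the robot and the scene stay as the last script left them, time stands still between calls to the robot, and variables do not carry over. Pictures are saved under pics/ and viewed, at most 10 in all, crops included, and the job is handed in when it is done.

```bash
mkdir -p pics
python3 - <<'E'
from bench import env, kinematics, monitor, eyes, job
import cv2, numpy as np
for n in ("scene","side","wrist"):
    f=eyes.grab_frame(n); cv2.imwrite(f"pics/{n}0.png",f["frame"][:,:,::-1]); np.savez(f"pics/{n}0.npz",**{k:f[k] for k in("mtx","k1","view")})
    V=f["view"]; print(n,f["mtx"].tolist(),f["k1"],(-V[:3,:3].T@V[:3,3]).round(3), V[2,:3].round(2))
print(monitor.sense())
E
```

```text
scene [[532.4887511462267, 0.0, 278.2883781556133], [0.0, 532.4887511462267, 199.1895616230706], [0.0, 0.0, 1.0]] -0.10488325890457764 [ 0.062 -0.528  1.007] [ 0.46  0.45 -0.77]
side [[404.9952726653034, 0.0, 275.7809691976711], [0.0, 404.9952726653034, 208.13944317546768], [0.0, 0.0, 1.0]] 0.01713482187027063 [0.204 0.199 0.915] [ 0.43 -0.23 -0.87]
wrist [[301.6458120936021, 0.0, 281.61670907020823], [0.0, 301.6458120936021, 206.3228225686589], [0.0, 0.0, 1.0]] -0.06641186932252424 [0.106 0.52  0.374] [ 0.29 -0.11 -0.95]
{'clock': 0.15, 'joints': array([ 9.94583379e-01,  3.13344062e-01,  1.49824094e+00,  3.47942952e-05,
        1.33097921e+00, -2.23405295e-01]), 'qvel': array([ 0.00023874, -0.00166447, -0.00120112,  0.00077378, -0.00197907,
       -0.00013907]), 'joint_efforts': array([ 1.24522743e-03, -4.12369251e+01, -2.59799838e+01, -1.81433988e-04,
        3.22894790e-03,  4.63172694e-05]), 'position': array([0.18131115, 0.49250751, 0.23086312]), 'ee_rot': array([ 1.75494406e-01,  9.84480308e-01, -4.40891947e-04, -2.04650879e-04]), 'contact_force': array([-0.24985818, -0.38975691, -0.19868949]), 'ft_torque': array([ 0.00596305, -0.04910228, -0.0264334 ]), 'gripper_force': 0.0, 'finger_gap': 1.0021401738693618}
```

View pics/scene0.png

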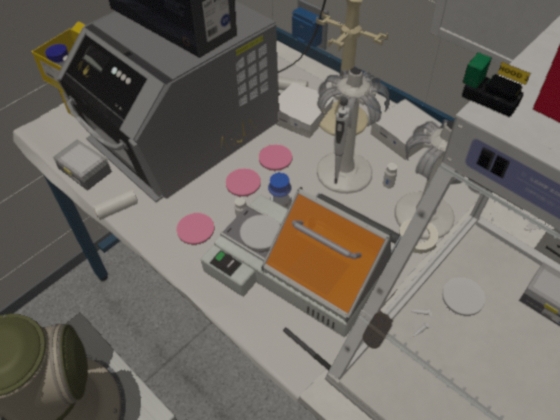

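View pics/side0.png

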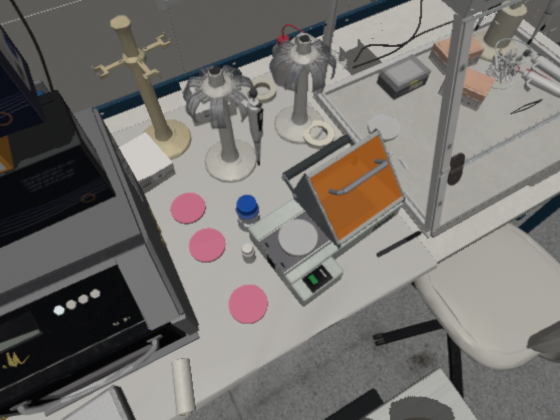

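The scene and side views both show the viewer, with the rocker near (228,262) in scene and (318,278) in side. The dish is near (260,232) and (298,237), and the bar near (325,238) and (358,178). I'll enlarge both.

Run:
```python
import cv2
a=cv2.imread("pics/scene0.png")[170:340,195:405]; b=cv2.imread("pics/side0.png")[125:305,230:430]
cv2.imwrite("pics/sc.png",cv2.resize(a,None,fx=3.5,fy=3.5,interpolation=cv2.INTER_CUBIC))
b=b[:170];cv2.imwrite("pics/si.png",cv2.resize(b,None,fx=3.5,fy=3.5,interpolation=cv2.INTER_CUBIC))
```

```text
(no output)
```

View pics/sc.png

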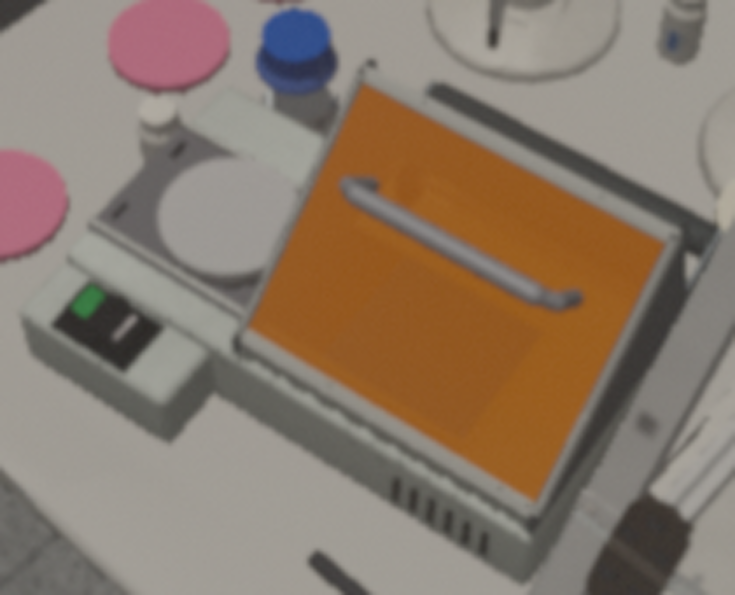

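View pics/si.png

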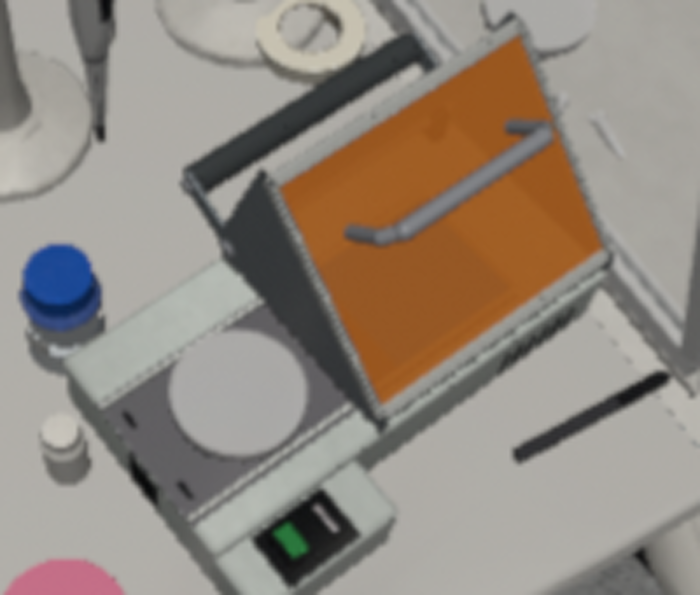

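The crops show the pane corners, bar ends, green mark, dish rim and bottles clearly. Next I fit the viewer pose to both views and triangulate each point as a check.

```bash
cat > geo.py <<'E'
import numpy as np, cv2
from scipy.optimize import least_squares
C={n:dict(np.load(f"pics/{n}0.npz")) for n in("scene","side")}
def proj(c,P):
    P=np.atleast_2d(P); V=c["view"]; p=P@V[:3,:3].T+V[:3,3]; s=p[:,:2]/p[:,2:]
    s=s*(1+float(c["k1"])*(s**2).sum(1,keepdims=True)); K=c["mtx"]
    return s*[K[0,0],K[1,1]]+K[:2,2]
def tri(obs):  # obs: list of (cam, uv)
    f=lambda X: np.concatenate([(proj(c,X)[0]-uv) for c,uv in obs])
    r=least_squares(f,[.5,0,.1]); return r.x, np.abs(r.fun).max()
def v2w(pose,P):
    P=np.asarray(P,float); c,s=np.cos(pose[2]),np.sin(pose[2])
    return np.stack([pose[0]+c*P[...,0]-s*P[...,1],pose[1]+s*P[...,0]+c*P[...,1],P[...,2]],-1)
E
python3 - <<'E'
from geo import *
S=lambda u:np.array(u)/3.5+[195,170]-.36; D=lambda u:np.array(u)/3.5+[230,125]-.36
M={"LL":((-80,40,77),(240,342),(380,412)),"LR":((-80,-160,77),(532,517),(607,258)),"TL":((45,40,215),(368,75),(270,180)),
"TR":((45,-160,215),(675,238),(517,25)),"BL":((-27,-8,207),(355,190),(390,236)),"BR":((-27,-112,207),(550,300),(545,133)),
"G":((-107,137,81),(88,300),(291,540)),"CFR":((-130,59,67),(163,432),(392,512))}
def f(q): return np.concatenate([np.r_[proj(C["scene"],v2w(q,np.array(m)/1e3))[0]-S(a),proj(C["side"],v2w(q,np.array(m)/1e3))[0]-D(b)] for m,a,b in M.values()])
r=least_squares(f,[.5,0,0],loss="soft_l1"); q=r.x
for y in(-1,1):
    t=least_squares(f,[.5,0,y],loss="soft_l1")
    if t.cost<r.cost:r=t;q=t.x
print("pose",q.round(4)); res=f(q).reshape(-1,4)
for k,v in zip(M,res): 
    m,a,b=M[k]; X,e=tri([(C["scene"],S(a)),(C["side"],D(b))]); print(k,v.round(1),"tri",X.round(4),"model",v2w(q,np.array(m)/1e3).round(4),round(e,1))
for k,a,b in(("dish top",(227,217),(238,393)),("eth",(295,35),(60,270)),("reag",(158,105),(60,430))):
    X,e=tri([(C["scene"],S(a)),(C["side"],D(b))]); c,s=np.cos(q[2]),np.sin(q[2]); d=X-[q[0],q[1],0]
    print(k,X.round(4),"viewer",(c*d[0]+s*d[1]).round(4),(-s*d[0]+c*d[1]).round(4),round(e,1))
for k,p in dict(sw=(-107,137,81),bar=(-27,-60,207),win=(-10,-57,75),openbar=(75,-60,95)).items(): print(k,v2w(q,np.array(p)/1e3).round(4))
np.save("pose.npy",q)
E
```

```text
pose [ 0.5437 -0.1253  0.1269]
LL [ 0.2  2.8 -0.2  4.3] tri [ 0.461  -0.0966  0.0896] model [ 0.4593 -0.0957  0.077 ] 1.2
LR [ 0.3  4.  -0.9  2.5] tri [ 0.4845 -0.292   0.0908] model [ 0.4846 -0.2941  0.077 ] 0.0
TL [-0.8 -2.7  0.3 -1. ] tri [ 0.5851 -0.0811  0.207 ] model [ 0.5833 -0.0799  0.215 ] 0.3
TR [ 1.4 -1.7  0.9 -1.8] tri [ 0.6079 -0.2769  0.2097] model [ 0.6086 -0.2783  0.215 ] 0.3
BL [ 2.3  2.1  6.  -2.9] tri [ 0.5228 -0.1261  0.1986] model [ 0.518  -0.1367  0.207 ] 0.4
BR [-6.  -2.8 -1.1  1.7] tri [ 0.5375 -0.2491  0.1998] model [ 0.5311 -0.2398  0.207 ] 0.2
G [-1.3 -0.2 -0.9  1.1] tri [ 0.4214 -0.0057  0.0817] model [ 0.4203 -0.0029  0.081 ] 0.0
CFR [ 0.2 -7.9  4.  -0.9] tri [ 0.4107 -0.0824  0.0368] model [ 0.4073 -0.0832  0.067 ] 2.7
dish top [ 0.52   -0.0262  0.0862] viewer -0.011 0.1013 0.3
eth [0.6479 0.0356 0.1021] viewer 0.1237 0.1464 0.5
reag [0.5631 0.0824 0.0655] viewer 0.0455 0.2036 0.3
sw [ 0.4203 -0.0029  0.081 ]
bar [ 0.5246 -0.1882  0.207 ]
win [ 0.541  -0.1831  0.075 ]
openbar [ 0.6257 -0.1753  0.095 ]
```

Pose fit is good: the dish lies at viewer x = -11, y = 101 mm, and its top triangulates to 86 mm against 90 expected. Next is the rocker.

```bash
cat >> geo.py <<'E'
from scipy.spatial.transform import Rotation as R
q=np.load("pose.npy") if __import__("os").path.exists("pose.npy") else None
W=lambda x,y,z: v2w(q,np.array([x,y,z])/1e3)
def quat(tilt=0): # tool down, tool y along viewer y; tilt leans the gripper back to the robot
    return (R.from_euler("z",q[2])*R.from_euler("y",-tilt)*R.from_quat([0,1,0,0])).as_quat()
E
python3 - <<'E'
from bench import env, kinematics, monitor, eyes
from geo import *
env.close_gripper(20)
env.reach(W(-107,139,120),quat())
env.movel(W(-107,139,92),velocity=.1)
g=env.movel(W(-107,139,68),velocity=.025,guard=12)
s=monitor.sense();print(g,s["position"],s["contact_force"],s["finger_gap"])
env.movel(W(-107,139,130),velocity=.15)
f=eyes.grab_frame("side")["frame"];g=eyes.grab_frame("wrist")["frame"]
cv2.imwrite("pics/a.png",np.hstack([cv2.resize(f[150:300,230:400],None,fx=2.2,fy=2.2),cv2.resize(g,(374,330))])[:330,:,::-1])
print(monitor.sense()["clock"])
E
```

```text
True [ 0.42024273 -0.00046771  0.07834057] [-3.59172532  2.28266558 11.06450748] -0.0038833569431737875
4.5917
```

View pics/a.png

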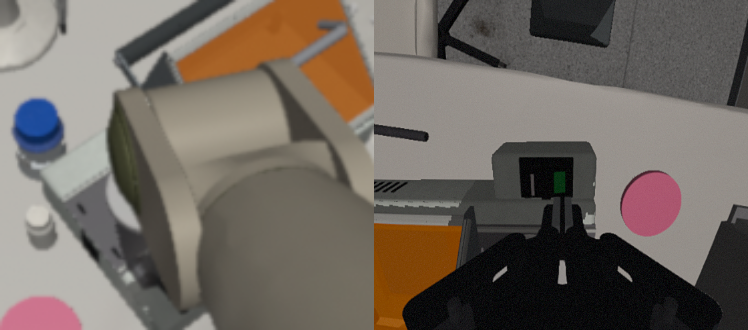

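The wrist view shows the finger over the rocker, with the green half at (560,182) darker than before. I'll press again with a light and then a firm guard to confirm, and look once the arm is clear.

Run:
```python
from bench import env, kinematics, monitor, eyes
from geo import *
env.movel(W(-107,139,90),velocity=.1)
for gd in(1.5,25):
    g=env.movel(W(-107,139,66),velocity=.02,guard=gd)
    s=monitor.sense();print(g,s["position"][2],s["contact_force"])
env.movel(W(-107,139,150),velocity=.2)
env.reach(W(-190,-45,260),quat())
f=eyes.grab_frame("side")["frame"];h=eyes.grab_frame("scene")["frame"]
cv2.imwrite("pics/b.png",np.hstack([cv2.resize(f[220:310,270:370],(400,360),interpolation=2),cv2.resize(h[220:310,190:290],(400,360),interpolation=2)])[:,:,::-1])
print(monitor.sense()["clock"])
```

```text
True 0.07863008288023769 [-0.95764197 -0.96779175  7.24655957]
True 0.07838133101849941 [-5.2314493   0.84491712 15.9429869 ]
7.6333
```

View pics/b.png

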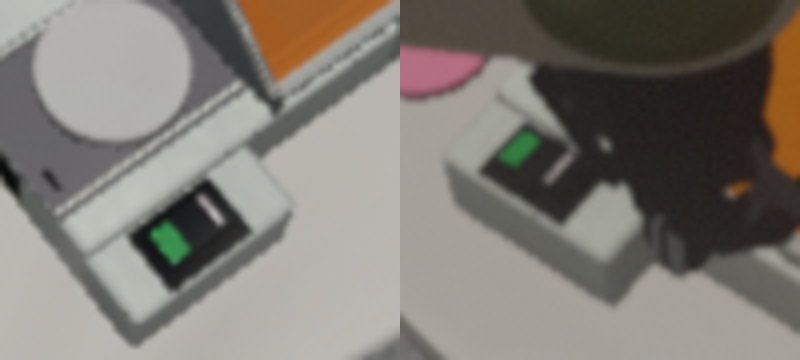

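The second press met a rigid surface at 78.4 mm from first touch up to 16 N, against about 85 mm expected when on. The green end in picture (170,243) is down, so the lamp is off. Next is the shield.

Run:
```python
from bench import env, kinematics, monitor, eyes
from geo import *
Y=-45
env.movel(W(-75,Y,191),velocity=.2)
g=env.movel(W(-27,Y,191),velocity=.03,guard=2)
s=monitor.sense(); p=s["position"]; d=R.from_euler("z",-q[2]).apply(p-[q[0],q[1],0])*1e3
print(g,d.round(1),s["contact_force"])
off=d[0]+27
if g and -32<off<0:
    for t in np.arange(.1,.91,.1):
        a=np.arctan2(112,-102)-t; r=151.5
        env.movel(W(75+r*np.cos(a)+off,Y,95+r*np.sin(a)-14+4*t),velocity=.1)
        if t in(.1,) or t>.65: print(round(t,1),monitor.sense()["contact_force"].round(1))
    env.movel(W(95+off,Y,345),velocity=.3)
    env.movel(W(-60,40,345),velocity=.3)
print(monitor.sense()["clock"])
h=eyes.grab_frame("side")["frame"];g=eyes.grab_frame("wrist")["frame"]
cv2.imwrite("pics/c.png",np.hstack([h[60:320,200:480],cv2.resize(g,(347,260))])[:,:,::-1])
```

```text
True [-42.3 -44.9 190.5] [-2.38837694 -1.23588279  1.41288448]
0.1 [-4.6 -1.5  2.3]
0.7 [-0.4 -0.5 -0.3]
0.8 [0.2 0.1 0.1]
0.9 [-0.3  0.3  0.1]
13.5083
```

View pics/c.png

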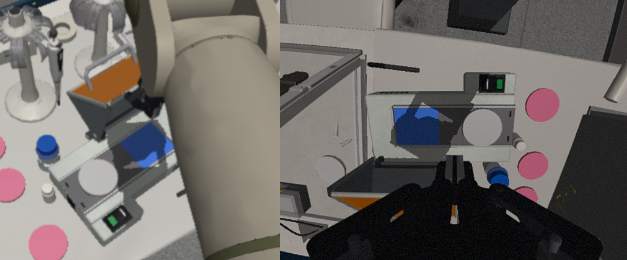

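The shield is open on its stop (pane raised, window bare) and the dish is still at the left. Now I slide the dish with the tool leaned back towards the robot.

Run:
```python
from bench import env, kinematics, monitor, eyes
from geo import *
T=quat(.4); X=-12
loc=lambda:(R.from_euler("z",-q[2]).apply(monitor.sense()["position"]-[q[0],q[1],0])*1e3).round(1)
env.reach(W(X,180,200),T)
env.movel(W(X,180,110),velocity=.15)
g=env.movel(W(X,180,83),velocity=.05,guard=5); print("down",g,loc(),monitor.sense()["contact_force"].round(1))
if not g:
    g=env.movel(W(X,25,83),velocity=.07,guard=6); print("slide",g,loc(),monitor.sense()["contact_force"].round(1))
    if not g:
        g=env.movel(W(X,-25,83),velocity=.025,guard=3); print("end",g,loc(),monitor.sense()["contact_force"].round(1))
        h=eyes.grab_frame("scene")["frame"];w=eyes.grab_frame("wrist")["frame"]
        cv2.imwrite("pics/d.png",np.hstack([cv2.resize(h[150:350,190:420],(460,400)),cv2.resize(w[:,100:457],(340,400))])[:,:,::-1])
print(monitor.sense()["clock"])
```

```text
down False [-11.9 180.   83. ] [-0.5 -0.6  0.4]
slide False [-12.   25.2  83. ] [ 0.3  1.3 -0.4]
end True [-12.   -4.1  83.2] [-3.2  0.7  6.7]
19.5333
```

View pics/d.png

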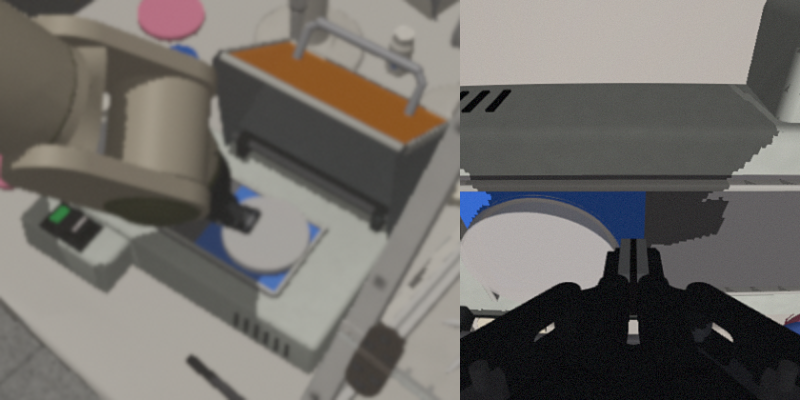

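The dish is near the end stop, but the stopping force was mostly vertical. I'll back off leftwards, lift, and measure the dish.

Run:
```python
from bench import env, kinematics, monitor, eyes
from geo import *
T=quat(.4); X=-12
env.movel(W(X,15,83),velocity=.06)
print(monitor.sense()["contact_force"].round(1))
env.movel(W(X,40,84),velocity=.15)
env.movel(W(-70,90,240),velocity=.25)
env.reach(W(-230,130,260),quat(.4))
out=[]
for n in("scene","side"):
    f=eyes.grab_frame(n); p=proj(C[n],W(-10,-57,90))[0]; e=proj(C[n],W(-10,-100,85))[0]; print(n,p.round(1),e.round(1))
    x0,y0=(p-[50,45]).round().astype(int); im=np.ascontiguousarray(f["frame"][y0:y0+90,x0:x0+100])
    im=cv2.resize(im,(400,360),interpolation=2)
    th=np.linspace(0,2*np.pi,200); ring=v2w(q,np.c_[-10+44.5*np.cos(th),-57+44.5*np.sin(th),0*th+90]/1e3)
    cv2.polylines(im,[((proj(C[n],ring)-[x0,y0]+.5)*4).astype(np.int32)],True,(255,0,0),1)
    out.append(im)
cv2.imwrite("pics/e.png",np.hstack(out)[:,:,::-1]); print(monitor.sense()["clock"])
```

```text
[-0.4 -0.8 -0. ]
scene [322.1 266.3] [339.9 278.1]
side [350.8 199.9] [364.  191.7]
21.9417
```

View pics/e.png

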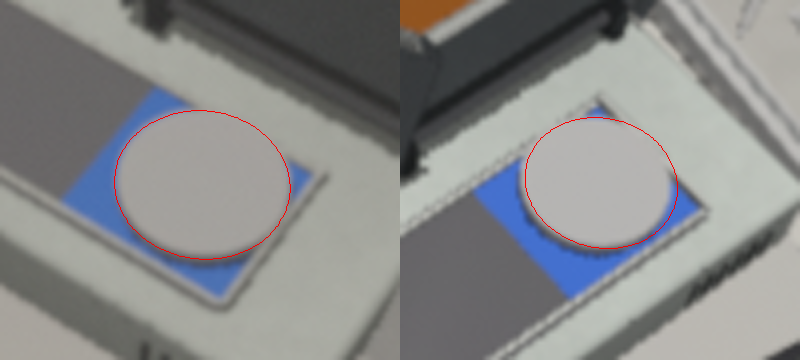

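The dish matches the predicted home ring within about 1 px in the scene view. In the side view it sits about 1 px left, so it may be short of the stop by a millimetre or two. One more gentle push will confirm it is seated.

Run:
```python
from bench import env, kinematics, monitor, eyes
from geo import *
T=quat(.3); X=-10
loc=lambda:(R.from_euler("z",-q[2]).apply(monitor.sense()["position"]-[q[0],q[1],0])*1e3).round(1)
env.reach(W(-60,60,230),T)
env.movel(W(X,40,110),velocity=.2)
env.movel(W(X,40,82),velocity=.08)
env.movel(W(X,8,82),velocity=.06)
y=8
f0=monitor.sense()["contact_force"]
while y>-12:
    y-=1.5; env.movel(W(X,y,82),velocity=.015); f=monitor.sense()["contact_force"]-f0
    print(loc(),f.round(1))
    if np.linalg.norm(f)>5: break
env.movel(W(X,12,82),velocity=.05); env.movel(W(X,40,84),velocity=.15)
env.movel(W(-70,90,240),velocity=.25)
env.reach(W(-230,130,260),quat(.4))
out=[]
for n in("scene","side"):
    f=eyes.grab_frame(n); p=proj(C[n],W(-10,-57,90))[0]
    x0,y0=(p-[50,45]).round().astype(int); a=cv2.resize(f["frame"][y0:y0+90,x0:x0+100],(400,360),interpolation=2)
    b=cv2.resize(f["frame"][90:345,190:473],(400,240) if 0 else (266,240)); b=np.pad(b,((0,0),(0,134),(0,0)))
    out.append(np.vstack([a,b]))
cv2.imwrite("pics/f.png",np.hstack(out)[:,:,::-1]); print(monitor.sense()["clock"])
```

```text
[-10.    6.7  82. ] [1.2 0.5 0.9]
[-10.   5.  82.] [0.7 0.5 1.6]
[-10.    3.4  82. ] [1.  0.2 0.8]
[-10.    1.9  82. ] [0.5 0.2 0.8]
[-10.    0.4  82. ] [1.1 0.4 0.6]
[-10.   -1.1  82. ] [1.2 0.5 0.9]
[-10.2  -2.   81.8] [-2.2  4.5  2.6]
28.9083
```

View pics/f.png

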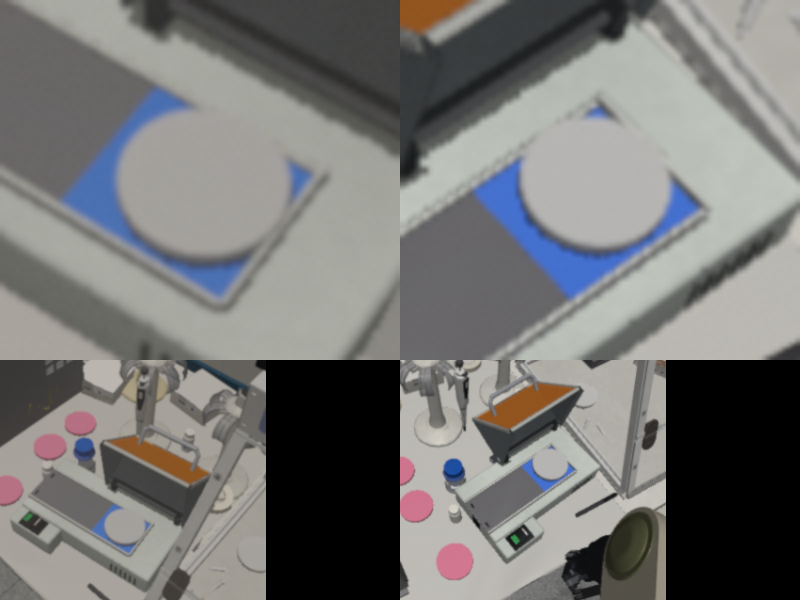

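The finger met a firm stop (+4.5 N in y) at about the same place as before, and the dish has not moved in either view. It is flush with the stop, the shield is up, the lamp is off, the bottles and marker are unmoved and the arm is clear.

```bash
python3 -c "
from bench import job
print(job.hand_in())"
```

```text
the job is handed in; nothing more can be done
None
```

The job is handed in: the lamp is off, the shield is up on its stop, the dish is home against the end stop, and in the last pictures the bottles and marker look undisturbed (about 29 s used of 58 s).

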